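# Unpack a delivery of ink bottles into the studio drawer

## Robot

A 6-joint arm with a two-finger parallel gripper is mounted at the origin on the work surface. World frame = base frame: x ahead of the robot, y to its left, z up, the work surface at z = 0. Lengths are in m, angles in degrees, forces in N, time in s.
With the tool pointing down it reaches from about 0.325 to 0.85 m from the base axis. Payload 15.5 kg.
Tool frame: the origin (TCP) lies midway between the tips of the shut fingers; the grasp point (between the pads) lies 19 mm behind it; z points along the fingers, y is the line along which they close (so a half turn about z gives the same grasp; the last joint's range is limited). The gripper opens to 91 mm and grips with 3 to 60 N. Pads are 32 mm wide; open, the fingers measure 118 mm over their backs; the gripper's body (76 mm by 178 mm) begins 60 mm behind the grasp point.
Start: joints at [67.065, 28.281, 77.091, -0, 74.628, -5.472], TCP at [0.188, 0.596, 0.214] pointing down, gripper open.
Joint ranges: [-166.48, 166.48], [-47.26, 123.95], [12.59, 153.08], [-70.14, 250.14], [6.76, 159.57], [-176.63, 176.63]. Speed limits (degrees/s): [108.29, 108.29, 147.25, 172.46, 172.46, 172.46].

## Interface

Orientations are given as a 3x3 rotation matrix whose columns are the frame's x, y, z axes.
In Python, from bench import ctrl gives the robot as it stands. The module is installed in compiled form; this text tells all that it offers. Calls block until the motion is done:
- ctrl.goto(position, orientation): joint-space move of the TCP to a pose.
- ctrl.move_l(position, vel=0.15, ori=None, contact_N=None): straight line of the TCP; ori=None keeps the orientation; vel is the mean speed in m/s. With contact_N (N) it stops when the force on the tool has changed by that much, and returns True; else False.
- ctrl.movej(angles): joint-space move.
- ctrl.command_gripper(opening): opening from 0.0 (shut) to 1.0 (fully open); the grip force is fixed at half the most; returns when the fingers have stopped.
- ctrl.sleep(seconds).
- ctrl.ik(position, orientation): joint angles nearest the present ones, or None.
- ctrl.read_camera(name): name is "scene" or "top" or "wrist"; returns the picture (480x640x3 uint8, blue, green, red); there is no depth.
- ctrl.camera_params(name): a dict with "fx", "fy", "cx", "cy" (pixels), "D" ([k1, k2, p1, p2, k3] as OpenCV has them; the pictures are not rectified), "pose" (4x4, takes a point from camera to world coordinates); the wrist camera has in their place "T_tool_cam" (4x4, takes a point from camera to tool coordinates, whose origin is the TCP and whose axes are the flange's). Camera axes: x right, y up, looking along -z (the intrinsics and any distortion apply to the point x, -y, -z); pixel columns grow to the right and rows downward; lengths in m; the calibration is good to about 2 mm. A picture is of the moment at which its call begins: read the wrist's pose just before it. camera_params takes no time and is no camera call.
A pose or a line that the arm cannot do raises ctrl.MotionError and nothing moves.
- ctrl.sign_off(): hands the job in; it is judged then, once.
Readings, each from a call of its own:
- ctrl.current_t(): time.
- ctrl.current_q(): joint angles.
- ctrl.current_dq(): joint speeds.
- ctrl.current_effort(): joint torques, N m.
- ctrl.current_tool_pos(): TCP position.
- ctrl.current_eef_rot(): TCP orientation.
- ctrl.current_contact_force(): force on the tool from outside, world axes, zero at the start.
- ctrl.current_wrist_torque(): the same for the moment, N m.
- ctrl.current_grip_width(): opening from 0.0 (shut) to 1.0 (fully open).
- ctrl.current_grasp_force(): force on a finger pad.
Only numpy, scipy, OpenCV 4.12 (cv2) and the standard library are available. Lean on these libraries where they do the work, as an engineer would, in place of code of your own. Each camera call takes 0.05 s, during which the arm holds its last target. There are 200 camera calls.

## Task

A carton of ink has arrived: first fold both of its long flaps right back to the outside, then put every bottle in it away in the drawer of the desktop unit, standing upright. Finish with the drawer pushed fully home, leaving the empty carton open and everything else on the table and on the unit where it is.

Things in the scene. Friction and masses are not known exactly. Their poses are not given: they have to be found in the camera images.
- carton: Cardboard shipping carton, outside 178 (x) by 258 (y) by 105 mm high, walls and floor 4 mm; it does not move. Origin: centre of its underside. x points roughly away from the robot (yaw within 0.25). The long flaps hang on the rims of the -x (near) and +x (far) walls; the short flaps are already folded down outside the +y and -y walls, reaching about 20 mm beyond them.
- flap_near (a joint): Crease of the near long flap, rad: 0 = flat and shut, 1.57 = upright, 3.4 (stop) = folded right back outside, a little below level. Starts sprung up at 0.7 to 1.1. Soft: under 1 N at the free edge turns it, and it stays where it is left. The flap is a sheet 84 mm from crease to free edge, 256 wide, 4 thick.
- flap_near_hinge (a point): Middle of the near flap's crease, 87 mm along -x of the carton, 107 mm above the table. Its frame turns with the flap.
- flap_near_edge (a point): Middle of the near flap's free edge.
- flap_far (a joint): Crease of the far long flap, rad: 0 = flat and shut, 1.57 = upright, 3.4 (stop) = folded right back outside, a little below level. Starts sprung up at 0.7 to 1.1. Soft: under 1 N at the free edge turns it, and it stays where it is left. The flap is a sheet 84 mm from crease to free edge, 256 wide, 4 thick.
- flap_far_hinge (a point): Middle of the far flap's crease, 87 mm along +x of the carton, 107 mm above the table. Its frame turns with the flap.
- flap_far_edge (a point): Middle of the far flap's free edge.
- cabinet: Low plywood desktop unit with one drawer, 300 mm wide (y), 128 high; it does not move. Origin: on the table under the middle of the handle bar when the drawer is shut; x points into the unit, away from the robot (yaw within 0.12). The drawer front's face is at x = 35 mm, the carcass with its closed top runs from x = 47 to 285. A small tin stands on the top, well back.
- drawer (a joint): How far the drawer is pulled out, m: 0 = fully home, 0.16 = stop. It slides towards -x of the unit with about 2 N of friction and stays where it is left. Starts shut or up to 0.012 out.
- drawer_handle (a point): Middle of the drawer's steel bow handle, moving with it: a straight level bar 100 mm long along y, 10 mm thick, 35 mm in front of the drawer's front, 92 mm above the table (36 below the unit's top).
- drawer_floor (a point): Point on the drawer's floor at the inside of its front panel, mid-width, 18 mm above the table, moving with it; x points to the drawer's back. The floor runs 216 mm in x and 132 mm either side in y. The front panel is 12 mm thick and rises 94 mm above the floor, the other walls 60. Pulled fully out, the first 160 mm of the floor are clear of the unit's top.
- bottle1: Squat glass ink bottle with a black screw cap, standing in the carton at the start (three to five of the six are there, an absent one reads None). 82 mm high, about 0.22 kg: body 68 mm in diameter and 50 high, then a shoulder, cap 32 mm in diameter from 56 to 82 mm up, by which it can be lifted. Origin: centre of its underside, z along the bottle. All are alike.
- bottle2: Squat glass ink bottle with a black screw cap, standing in the carton at the start (three to five of the six are there, an absent one reads None). 82 mm high, about 0.22 kg: body 68 mm in diameter and 50 high, then a shoulder, cap 32 mm in diameter from 56 to 82 mm up, by which it can be lifted. Origin: centre of its underside, z along the bottle. All are alike.
- bottle3: Squat glass ink bottle with a black screw cap, standing in the carton at the start (three to five of the six are there, an absent one reads None). 82 mm high, about 0.22 kg: body 68 mm in diameter and 50 high, then a shoulder, cap 32 mm in diameter from 56 to 82 mm up, by which it can be lifted. Origin: centre of its underside, z along the bottle. All are alike.
- bottle4: Squat glass ink bottle with a black screw cap, standing in the carton at the start (three to five of the six are there, an absent one reads None). 82 mm high, about 0.22 kg: body 68 mm in diameter and 50 high, then a shoulder, cap 32 mm in diameter from 56 to 82 mm up, by which it can be lifted. Origin: centre of its underside, z along the bottle. All are alike.
- bottle5: Squat glass ink bottle with a black screw cap, standing in the carton at the start (three to five of the six are there, an absent one reads None). 82 mm high, about 0.22 kg: body 68 mm in diameter and 50 high, then a shoulder, cap 32 mm in diameter from 56 to 82 mm up, by which it can be lifted. Origin: centre of its underside, z along the bottle. All are alike.
- bottle6: Squat glass ink bottle with a black screw cap, standing in the carton at the start (three to five of the six are there, an absent one reads None). 82 mm high, about 0.22 kg: body 68 mm in diameter and 50 high, then a shoulder, cap 32 mm in diameter from 56 to 82 mm up, by which it can be lifted. Origin: centre of its underside, z along the bottle. All are alike.
- paint_tin: Bystander (sizes in mm): white paint tin, 72 in diameter, 75 high, on the table close to the robot. Origin under its centre.
- small_tin: Bystander (sizes in mm): steel tin, 56 in diameter, 45 high, on top of the drawer unit, well back. Origin under its centre.
- flat_brush: Bystander (sizes in mm): wooden brush 170 long lying on the table between the carton and the unit. Origin at its middle.
- tape_roll: Bystander (sizes in mm): roll of paper tape, 100 in diameter, 25 high, on the table to the left.
- brush_pot: Bystander (sizes in mm): white pot 76 in diameter, 90 high, with brushes up to 200 high, on the table to the left. Origin under its centre.
- sketchbook: Bystander (sizes in mm): grey sketchbook 210 by 150 by 16, on the table to the right.
- ink_roller: Bystander (sizes in mm): rubber printing roller 100 wide, 40 in diameter, with a wooden handle, on the table to the right.
Not all that is in view belongs to the job. Leave any yellow look-alike of the bottle6 alone. Leave any green look-alike of the bottle2 alone.

How it is judged (in metres and radians):
On the way, in this order (a step that is already met when the one before it is completed fails the run):
1. both long flaps of the carton are folded back to the outside, well past upright (over 2.3 rad) (value of joint each of flap_near, flap_far above 2.3 rad), for 0.2 s.
2. every bottle stands upright on the floor of the drawer (x of bottle1 in the frame of drawer_floor between 0.02 and 0.2 m and y of bottle1 in the frame of drawer_floor between -0.115 and 0.115 m and z of bottle1 in the frame of drawer_floor between -0.008 and 0.012 m and angle between each of bottle1, bottle2, bottle3, bottle4, bottle5, bottle6's own z axis and vertical below 0.15 rad and x of bottle2 in the frame of drawer_floor between 0.02 and 0.2 m and y of bottle2 in the frame of drawer_floor between -0.115 and 0.115 m and z of bottle2 in the frame of drawer_floor between -0.008 and 0.012 m and x of bottle3 in the frame of drawer_floor between 0.02 and 0.2 m and y of bottle3 in the frame of drawer_floor between -0.115 and 0.115 m and z of bottle3 in the frame of drawer_floor between -0.008 and 0.012 m and x of bottle4 in the frame of drawer_floor between 0.02 and 0.2 m and y of bottle4 in the frame of drawer_floor between -0.115 and 0.115 m and z of bottle4 in the frame of drawer_floor between -0.008 and 0.012 m and x of bottle5 in the frame of drawer_floor between 0.02 and 0.2 m and y of bottle5 in the frame of drawer_floor between -0.115 and 0.115 m and z of bottle5 in the frame of drawer_floor between -0.008 and 0.012 m and x of bottle6 in the frame of drawer_floor between 0.02 and 0.2 m and y of bottle6 in the frame of drawer_floor between -0.115 and 0.115 m and z of bottle6 in the frame of drawer_floor between -0.008 and 0.012 m), for 0.2 s.
At the end, for the whole second after the job is handed in: Every bottle stands upright (within 0.15 rad) and at rest on the drawer's floor, the drawer is shut to within 6 mm, and the carton's long flaps are still folded outwards past upright (over 1.8 rad) (all of step 2 and linear speed of each of bottle1, bottle2, bottle3, bottle4, bottle5, bottle6 below 0.02 m/s and value of joint drawer below 0.006 m and value of joint each of flap_near, flap_far above 1.8 rad); the robot touches nothing.
It fails at once if something else on the table or on the unit is pushed more than 40 mm from its place (distance of any of paint_tin, small_tin, flat_brush, tape_roll, brush_pot, sketchbook, ink_roller from where it was at the start of the episode above 0.04 m).
It fails at once if a tin or the brush pot is knocked over (angle between any of paint_tin, small_tin, brush_pot's own z axis and vertical above 0.6 rad).
Of bottle1, bottle2, bottle3, bottle4, bottle5, bottle6 only 3 to 5 are there at a start; the rules pass over those that are not, and their reading is None.
At some moment in a run one of bottle1, bottle2, bottle3, bottle4, bottle5, bottle6 may be knocked a few centimetres aside while the robot is not near it.
It also fails if it takes over 210 s, if anything falls off the work surface, if the arm or the gripper's body presses on something with over 40 N, if the wrist force passes 120 N, or if a joint passes its speed limit or range.

## Working session

There is one attempt and no reset: what is moved stays moved. The work goes in short steps, each a Python script; the robot and the scene stay as the last script left them, time stands still between calls to the robot, and variables do not carry over. Pictures are saved under pics/ and viewed, at most 14 in all, crops included, and the job is handed in when it is done.

```bash
mkdir -p pics; cat > h.py <<'E'
import numpy as np, cv2
from bench import ctrl
def K(p): return np.array([[p['fx'],0,p['cx']],[0,p['fy'],p['cy']],[0,0,1.]])
def campose(name):
    p=ctrl.camera_params(name)
    if 'pose' in p: return p,np.array(p['pose'])
    T=np.eye(4);T[:3,:3]=ctrl.current_eef_rot();T[:3,3]=ctrl.current_tool_pos()
    return p,T@np.array(p['T_tool_cam'])
def shot(name,fn=None):
    p,T=campose(name); im=ctrl.read_camera(name)
    if fn: cv2.imwrite('pics/'+fn,im); np.save('pics/'+fn+'.npy',T)
    return im,p,T
def plane(p,T,uv,z):
    uv=np.asarray(uv,float).reshape(-1,1,2)
    n=cv2.undistortPoints(uv,K(p),np.array(p['D'],float)).reshape(-1,2)
    d=np.c_[n[:,0],-n[:,1],-np.ones(len(n))]@T[:3,:3].T
    o=T[:3,3]; return o+d*((z-o[2])/d[:,2])[:,None]
def proj(p,T,X):
    c=(np.atleast_2d(X)-T[:3,3])@T[:3,:3]
    c=c*[1,-1,-1]
    return cv2.projectPoints(c,np.zeros(3),np.zeros(3),K(p),np.array(p['D'],float))[0].reshape(-1,2)
def down(yaw):  # tool z down, tool y (closing) at angle yaw+90 ; x at yaw
    c,s=np.cos(yaw),np.sin(yaw)
    return np.array([[c,s,0],[s,-c,0],[0,0,-1.]])
E
python3 - <<'E'
from h import *
for n in ('scene','top','wrist'):
    im,p,T=shot(n,n+'0.png'); print(n,np.round(T,3).tolist(),[p[k] for k in('fx','fy','cx','cy','D')])
print(ctrl.current_eef_rot(),ctrl.current_t(), np.round(ctrl.camera_params('wrist')['T_tool_cam'],3).tolist())
E
```

```text
scene [[0.132, -0.834, 0.536, 1.175], [0.991, 0.118, -0.061, -0.07], [-0.012, 0.539, 0.842, 1.091], [0.0, 0.0, 0.0, 1.0]] [468.07362406350495, 468.07362406350495, 315.2744698676025, 237.00916246946812, array([-0.11555167,  0.        ,  0.        ,  0.        ,  0.        ])]
top [[0.009, 0.997, -0.079, 0.454], [-1.0, 0.011, 0.022, 0.015], [0.023, 0.079, 0.997, 1.385], [0.0, 0.0, 0.0, 1.0]] [487.6028743802878, 487.6028743802878, 317.27156711680726, 237.99529738634556, array([-0.05262327,  0.        ,  0.        ,  0.        ,  0.        ])]
wrist [[0.3, -0.914, -0.273, 0.109], [0.954, 0.287, 0.089, 0.62], [-0.003, -0.287, 0.958, 0.384], [0.0, 0.0, 0.0, 1.0]] [412.57713677293094, 412.57713677293094, 322.28965645708723, 245.30301911820004, array([-0.03654018,  0.        ,  0.        ,  0.        ,  0.        ])]
[[-9.53914045e-01  3.00079801e-01 -3.28281875e-04]
 [ 3.00079974e-01  9.53913683e-01 -8.33852174e-04]
 [ 6.29303779e-05 -8.93934117e-04 -9.99999598e-01]] 0.15 [[-0.0, 0.958, 0.287, 0.082], [1.0, -0.0, 0.002, -0.0], [0.002, 0.287, -0.958, -0.171], [0.0, 0.0, 0.0, 1.0]]
```

View pics/scene0.png

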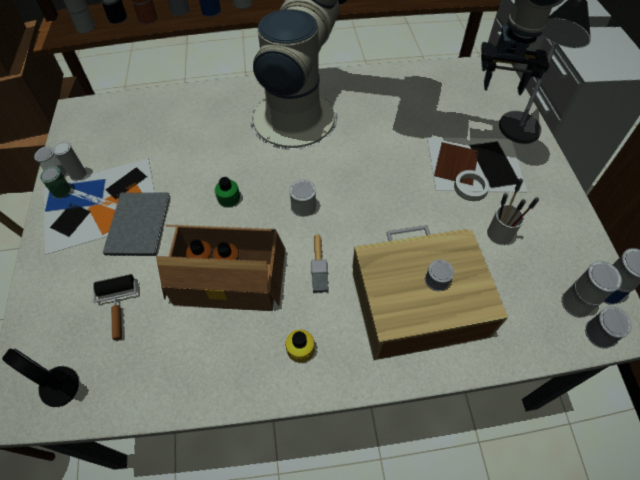

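View pics/top0.png

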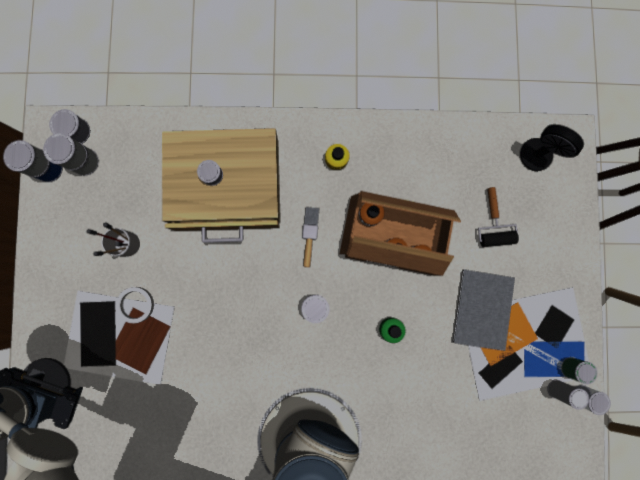

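The scene view shows the carton around (220,265) with its flaps up and orange bottles inside, and the unit at (430,290). The brush at (318,265) lies between them, and green and yellow decoy bottles sit at (228,190) and (300,345). In the top view the unit is at (220,175) with its handle at (222,238), and the carton is at (400,235). I'll enlarge the carton and unit.

```bash
python3 - <<'E'
import cv2,numpy as np
t=cv2.imread('pics/top0.png')
a=cv2.resize(t[175:290,330:475],None,fx=5.5,fy=5.5,interpolation=cv2.INTER_CUBIC)[:, :797]
a=cv2.resize(t[180:285,335:475],(784,588),interpolation=cv2.INTER_CUBIC) # x5.6
cv2.imwrite('pics/c1.png',cv2.convertScaleAbs(a,alpha=1.6))
b=cv2.resize(t[120:250,150:290],(630,585),interpolation=cv2.INTER_CUBIC) # x4.5
cv2.imwrite('pics/c2.png',b)
E
```

```text
(no output)
```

View pics/c1.png

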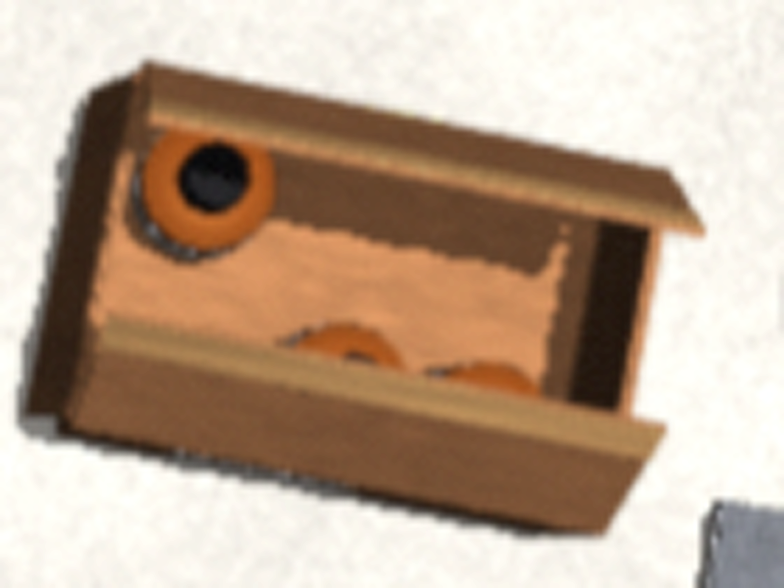

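View pics/c2.png

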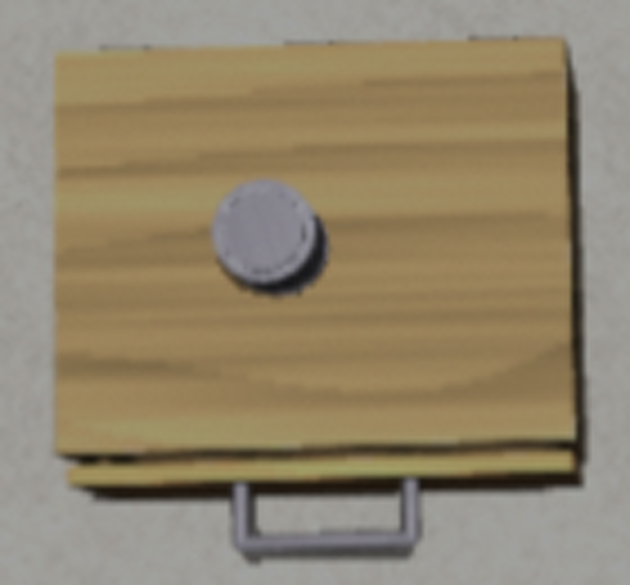

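Carton crop: the near crease runs (70,428)–(603,533), the far crease (148,62)–(670,170), and their free edges (105,322)–(665,428) and (148,122)–(705,234). One bottle cap is at (213,178), with two more bottles under the near flap. Unit crop: the top's corners are (57,52), (565,38), (575,443), (57,455) and the handle bar runs (235,548)–(415,541).

```bash
python3 - <<'E'
from h import *
np.set_printoptions(precision=4,suppress=True)
p,T=campose('top')
A=lambda l:np.array(l)/5.6+[335,180]
B=lambda l:np.array(l)/4.5+[150,120]
n=plane(p,T,A([(70,428),(603,533)]),.107); f=plane(p,T,A([(148,62),(670,170)]),.107)
print('near',n,'far',f, np.linalg.norm(n[0]-n[1]),np.linalg.norm(f[0]-f[1]))
for e in (n,f):
    d=e[1]-e[0]; print('yaw',np.degrees(np.arctan2(d[0],-d[1])))
c=(n.mean(0)+f.mean(0))/2; print('centre',c, 'width', np.linalg.norm(n.mean(0)-f.mean(0)))
for z in(.16,.17,.18): print(z,'edges near',plane(p,T,A([(105,322),(665,428)]),z).tolist(),'far',plane(p,T,A([(148,122),(705,234)]),z).tolist())
print('cap',plane(p,T,A([(213,178)]),.086))
t=plane(p,T,B([(57,52),(565,38),(575,443),(57,455)]),.128);print('cab',t, np.linalg.norm(np.diff(t,axis=0),axis=1))
print('handle',plane(p,T,B([(235,548),(415,541)]),.097),'front top',plane(p,T,B([(70,485),(575,472)]),.112))
px=lambda u,z:plane(p,T,[u],z)[0][:2]
print('tin top',px((313,307),.075),'brush',px((308,265),.01),px((312,208),.01),'green',px((392,330),.08),'yellow',px((338,155),.08),'smalltin',px((209,172),.173),'sketch',px((463,270),.016),px((515,277),.016),px((455,346),.016),'tape',px((137,305),.025),'pot',px((118,242),.09),'roller',px((497,236),.04),px((491,190),.02))
E
```

```text
near [[ 0.5076 -0.0934  0.107 ]
 [ 0.4604 -0.3456  0.107 ]] far [[ 0.6817 -0.1298  0.107 ]
 [ 0.6334 -0.3799  0.107 ]] 0.2565826529192981 0.2547533762449304
yaw -10.578813378823368
yaw -10.930779582338939
centre [ 0.5708 -0.2372  0.107 ] width 0.17711299068144848
0.16 edges near [[0.5533141804479336, -0.10454133646342126, 0.15999999999999992], [0.5079042336506753, -0.35967090720573364, 0.15999999999999992]] far [[0.6446729151091495, -0.12384405678421426, 0.15999999999999992], [0.5967040859936716, -0.379373919496213, 0.15999999999999992]]
0.17 edges near [[0.5525003207218045, -0.10356621873918535, 0.16999999999999993], [0.5074609665836927, -0.35661366534974265, 0.16999999999999993]] far [[0.643113472558061, -0.12271140867386315, 0.16999999999999993], [0.5955361192577261, -0.3761558804529775, 0.16999999999999993]]
0.18 edges near [[0.5516864609956755, -0.10259110101494946, 0.17999999999999994], [0.5070176995167102, -0.3535564234937517, 0.17999999999999994]] far [[0.6415540300069726, -0.12157876056351205, 0.17999999999999994], [0.5943681525217804, -0.3729378414097419, 0.17999999999999994]]
cap [[ 0.6294 -0.1636  0.086 ]]
cab [[0.8303 0.3969 0.128 ]
 [0.8422 0.0997 0.128 ]
 [0.6033 0.0898 0.128 ]
 [0.593  0.3878 0.128 ]] [0.2975 0.2391 0.2982]
handle [[0.5426 0.2903 0.097 ]
 [0.5479 0.1847 0.097 ]] front top [[0.5773 0.3843 0.112 ]
 [0.5882 0.0905 0.112 ]]
tin top [ 0.3729 -0.0046] brush [0.4864 0.0097] [0.6484 0.0001] green [ 0.3137 -0.2155] yellow [ 0.7853 -0.0686] smalltin [0.7137 0.2622] sketch [ 0.476  -0.4299] [ 0.4571 -0.5808] [ 0.2628 -0.405 ] tape [0.3701 0.4821] pot [0.54   0.5167] roller [ 0.5718 -0.5208] [ 0.7062 -0.5141]
```

```bash
cat >> h.py <<'E'
np.set_printoptions(precision=4,suppress=True)
YC=np.radians(-10.8); C0=np.array([.571,-.237])
YK=np.radians(2.0); K0=np.array([.551,.2372])
def loc(o,yaw,x,y,z): 
    c,s=np.cos(yaw),np.sin(yaw); return np.array([o[0]+c*x-s*y,o[1]+s*x+c*y,z])
def car(x,y,z): return loc(C0,YC,x,y,z)
def cab(x,y,z): return loc(K0,YK,x,y,z)
def toloc(o,yaw,P):
    c,s=np.cos(yaw),np.sin(yaw); d=np.asarray(P)[...,:2]-o; return d@np.array([[c,-s],[s,c]])
E
python3 - <<'E'
from h import *
for y in (0,np.pi):
  for n,P,yy in (('car',car(0,0,.3),YC),('carf',car(.155,0,.12),YC),('carn',car(-.16,0,.12),YC),('barsh',cab(0,0,.08),YK+np.pi/2),('baropen',cab(-.16,0,.08),YK+np.pi/2),('drw',cab(0,.08,.2),YK),('drwfront',cab(-.07,-.08,.2),YK)):
    print(y,n,P,ctrl.ik(P,down(yy+y)))
E
```

```text
0 car [ 0.571 -0.237  0.3  ] [-28.0736  23.9305  70.8363  -0.      85.2332  72.7264]
0 carf [ 0.7233 -0.266   0.12  ] [-24.6313  45.0847  58.5704  -0.      76.3449  76.1687]
0 carn [ 0.4138 -0.207   0.12  ] [-33.9767  23.0504 105.8358  -0.      51.1138  66.8233]
0 barsh [0.551  0.2372 0.08  ] [17.5895 35.1252 88.7302 -0.     56.1445 15.5895]
0 baropen [0.3911 0.2316 0.08  ] [ 23.1004  26.5739 109.1995  -0.      44.2266  21.1004]
0 drw [0.5482 0.3172 0.2   ] [ 24.6506  29.6864  76.8456  -0.      73.468  112.6506]
0 drwfront [0.4838 0.1548 0.2   ] [11.0047 19.8264 94.4208 -0.     65.7528 99.0047]
3.141592653589793 car [ 0.571 -0.237  0.3  ] [ -28.0736   23.9305   70.8363   -0.       85.2332 -107.2736]
3.141592653589793 carf [ 0.7233 -0.266   0.12  ] [ -24.6313   45.0847   58.5704   -0.       76.3449 -103.8313]
3.141592653589793 carn [ 0.4138 -0.207   0.12  ] [ -33.9767   23.0504  105.8358   -0.       51.1138 -113.1767]
3.141592653589793 barsh [0.551  0.2372 0.08  ] [  17.5895   35.1252   88.7302   -0.       56.1445 -164.4105]
3.141592653589793 baropen [0.3911 0.2316 0.08  ] [  23.1004   26.5739  109.1995   -0.       44.2266 -158.8996]
3.141592653589793 drw [0.5482 0.3172 0.2   ] [ 24.6506  29.6864  76.8456  -0.      73.468  -67.3494]
3.141592653589793 drwfront [0.4838 0.1548 0.2   ] [ 11.0047  19.8264  94.4208  -0.      65.7528 -80.9953]
```

```bash
python3 - <<'E'
from h import *
R=down(YC)
p=np.array(ctrl.current_tool_pos())
ctrl.move_l([p[0],p[1],.35],vel=.25)
ctrl.goto(car(0,0,.33),R); ctrl.command_gripper(0.0)
im,pp,T=shot('wrist','w1.png')
ctrl.move_l(car(0.003,0,.128),vel=.15)
def fold(s):
    f0=np.array(ctrl.current_contact_force())
    print(ctrl.move_l(car(s*.145,0,.128),vel=.1,contact_N=15), ctrl.current_contact_force()-f0)
    print(ctrl.move_l(car(s*.150,0,.108),vel=.05,contact_N=10), ctrl.current_contact_force()-f0)
    ctrl.move_l(car(s*.140,0,.22),vel=.2)
fold(-1)
ctrl.move_l(car(0.0,0,.22),vel=.2); ctrl.move_l(car(0,0,.128),vel=.15)
fold(1)
ctrl.move_l(car(.0,0,.36),vel=.25)
im,pp,T=shot('wrist','w2.png')
print(ctrl.current_t(),ctrl.current_tool_pos())
E
```

```text
False [ 0.3395 -0.0801  0.9699]
False [ 0.3701 -0.5445  0.4517]
False [-0.2313 -0.5046  0.2298]
False [ 0.7705 -0.4928  0.3803]
15.3417 [ 0.5713 -0.2369  0.3581]
```

View pics/w2.png

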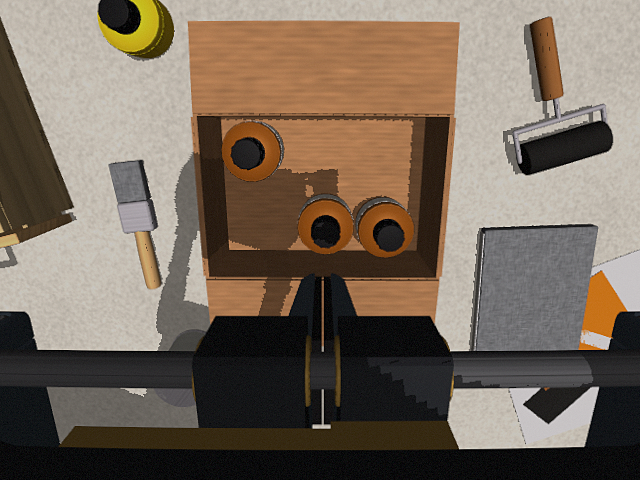

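Both flaps are folded back outside. Three bottle caps show, at (248,152), (325,231) and (388,235). Next is the drawer.

```bash
python3 - <<'E'
from h import *
R=down(YK+np.pi/2)
ctrl.goto(cab(-.005,0,.30),R); ctrl.command_gripper(.4)
im,pp,T=shot('wrist','w3.png')
print(proj(pp,T,[cab(-.005,-.05,.092),cab(-.005,.05,.092)]))
E
```

```text
[[323.315  262.3283]
 [323.3743 157.589 ]]
```

View pics/w3.png

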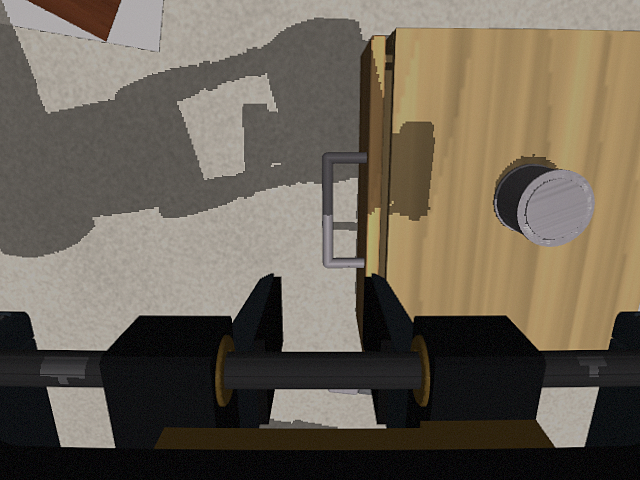

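The bar is at column 328, rows 157–265, about 4.5 mm further in than assumed, so it is nearly at cab x = 0. I'll grasp it and pull.

```bash
python3 - <<'E'
from h import *
ctrl.command_gripper(.3)
ctrl.move_l(cab(-.0005,0,.15),vel=.15)
print(ctrl.move_l(cab(-.0005,0,.076),vel=.08,contact_N=8))
ctrl.command_gripper(0.); print('w',ctrl.current_grip_width(),ctrl.current_grasp_force())
print(ctrl.move_l(cab(-.164,0,.076),vel=.1,contact_N=15),toloc(K0,YK,ctrl.current_tool_pos()),ctrl.current_contact_force())
ctrl.command_gripper(.3); 
p=np.array(ctrl.current_tool_pos()); ctrl.move_l([p[0],p[1],.30],vel=.2)
ctrl.goto(cab(-.07,0,.36),down(YK)); ctrl.command_gripper(.55)
im,pp,T=shot('wrist','w4.png'); print(ctrl.current_t())
print(proj(pp,T,[cab(-.113,-.132,.018),cab(-.113,.132,.018),cab(.047,-.132,.018),cab(.047,.132,.018)]))
E
```

```text
False
w 0.09950417104358185 29.999323189258575
True [-0.1558 -0.0009] [ 2.9051 -3.7458  1.465 ]
26.0167
[[424.76   222.5761]
 [218.5402 222.6661]
 [433.9214  90.1684]
 [209.2363  90.1734]]
```

View pics/w4.png

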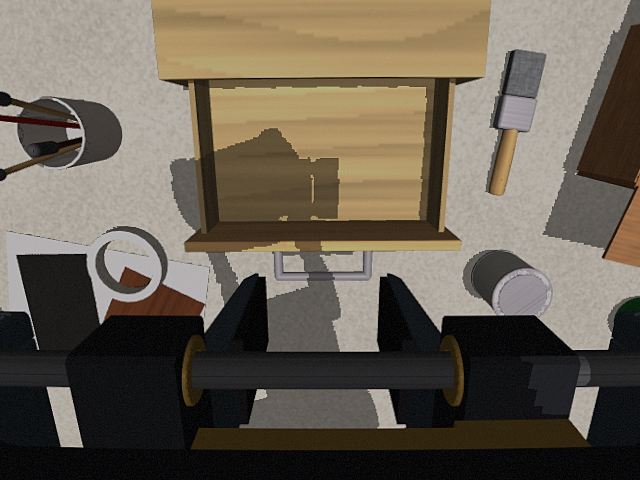

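The drawer is out about 157 mm. Its floor front edge is at row 221 against a predicted 222.5, and its centre is about 3 mm towards +y. Next I'll check cap detection on w2.

```bash
cat >> h.py <<'E'
def caps(im,p,T,dbg=False):
    "dark round blobs with a saturated orange surround, inside the carton -> world xy of caps"
    hsv=cv2.cvtColor(im,cv2.COLOR_BGR2HSV)
    dark=(im.max(2)<45).astype(np.uint8)
    org=((hsv[...,0]<14)&(hsv[...,1]>190)&(hsv[...,2]>70)).astype(np.uint8)
    n,lab,st,ce=cv2.connectedComponentsWithStats(dark)
    out=[]
    for i in range(1,n):
        if not 150<st[i,4]<4000: continue
        m=(lab==i).astype(np.uint8)
        ring=cv2.dilate(m,np.ones((9,9)))-cv2.dilate(m,np.ones((3,3)))
        f=org[ring>0].mean()
        cnt=cv2.findContours(m,cv2.RETR_EXTERNAL,cv2.CHAIN_APPROX_NONE)[0][0]
        hull=cv2.convexHull(cnt); M=cv2.moments(hull); c=(M['m10']/M['m00'],M['m01']/M['m00'])
        P=plane(p,T,[c],.073)[0]; L=toloc(C0,YC,P)
        if dbg and f>.15: print(i,st[i],round(f,2),c,L)
        if f>.4 and abs(L[0])<.09 and abs(L[1])<.13: out.append((P,L,M['m00']))
    return out
E
python3 - <<'E'
from h import *
p=ctrl.camera_params('wrist'); im=cv2.imread('pics/w2.png'); T=np.load('pics/w2.png.npy')
for o in caps(im,p,T,True): print(o)
print(cv2.cvtColor(im,cv2.COLOR_BGR2HSV)[[152,152,200,220],[270,225,325,390]], im[152,248],toloc(C0,YC,[.6294,-.1636]))
E
```

```text
46 [231 138  34  32 835] 0.34 (247.42396407430087, 153.12431108389467) [0.0481 0.0806]
95 [311 215  29  33 748] 0.39 (325.1243131868132, 231.15247252747253) [-0.0395 -0.0039]
99 [373 219  31  33 768] 0.36 (388.15597147950086, 234.801247771836) [-0.0439 -0.0762]
[[ 13 207 153]
 [ 13 215 129]
 [ 13 194 108]
 [ 90 255   6]] [35 34 38] [0.0436 0.083 ]
```

```bash
sed -i 's/f>.4 and abs(L\[0\])<.09 and abs(L\[1\])<.13/f>.25 and abs(L[0])<.09 and abs(L[1])<.13/' h.py
cat >> h.py <<'E'
D0=.158; KY=.0025
def slot(d,y,z): return cab(.047-D0+d,y+KY,z)
def pick(guess):
    ctrl.goto(car(guess[0],guess[1],.27),down(YC)); ctrl.command_gripper(.55)
    im,p,T=shot('wrist'); c=caps(im,p,T)
    for o in c: print('cap',o[1],int(o[2]))
    L=min((o[1] for o in c),key=lambda l:np.hypot(*(l-guess)))
    ctrl.move_l(car(*L,.13),vel=.2)
    hit=ctrl.move_l(car(*L,.066),vel=.07,contact_N=6)
    ctrl.command_gripper(0.); print('hit',hit,ctrl.current_tool_pos(),'w mm',ctrl.current_grip_width()*91,'F',ctrl.current_grasp_force())
    q=np.array(ctrl.current_tool_pos()); ctrl.move_l([q[0],q[1],.27],vel=.15)
    print('held',ctrl.current_grip_width()*91,ctrl.current_contact_force()); return L
def place(d,y):
    ctrl.move_l(slot(d,y,.27),vel=.2,ori=down(YK))
    ctrl.move_l(slot(d,y,.10),vel=.12)
    hit=ctrl.move_l(slot(d,y,.077),vel=.03,contact_N=4)
    print('place hit',hit,ctrl.current_tool_pos()); ctrl.command_gripper(.55); ctrl.move_l(slot(d,y,.27),vel=.2)
E
python3 - <<'E'
from h import *
pick((.046,.082)); place(.10,.078)
ctrl.goto(slot(.07,0,.33),down(YK)); shot('wrist','w5.png'); shot('top','t5.png'); print(ctrl.current_t())
E
```

```text
cap [0.0494 0.0441] 1156
hit False [ 0.628  -0.2029  0.0663] w mm 31.34583751760695 F 29.99442368745804
held 31.11101251231981 [-0.4026  0.2628 -2.4052]
place hit True [0.5371 0.3175 0.0799]
38.95
```

View pics/w5.png

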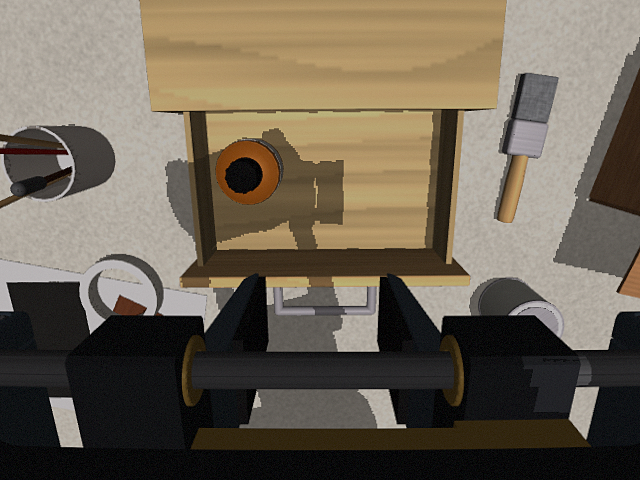

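The first bottle had been knocked about 4 cm, which the fresh look caught. It now stands upright in the drawer with its cap at (243,176). Two remain.

```bash
python3 - <<'E'
from h import *
pick((-.0395,-.004)); place(.10,0.)
pick((-.044,-.076)); place(.10,-.078)
ctrl.goto(slot(.07,0,.33),down(YK)); shot('wrist','w6.png')
ctrl.goto(car(0,0,.36),down(YC)); im,p,T=shot('wrist','w7.png'); print(caps(im,p,T),ctrl.current_t())
E
python3 -c "
import cv2,numpy as np
cv2.imwrite('pics/m67.png',cv2.resize(np.hstack([cv2.imread('pics/w6.png'),cv2.imread('pics/w7.png')]),(800,300)))"
```

```text
cap [-0.0396 -0.0038] 1138
cap [-0.0439 -0.0761] 1177
hit False [ 0.5315 -0.2332  0.0662] w mm 31.192384881243537 F 29.995632469654083
held 31.439858016906125 [ 0.6328  0.7534 -2.8929]
place hit True [0.5398 0.2396 0.08  ]
cap [-0.044  -0.0761] 1138
hit False [ 0.5137 -0.3035  0.0662] w mm 31.102836199868484 F 29.996051788330078
held 31.231645361497932 [-0.1076  0.3355 -3.3046]
place hit True [0.5425 0.1617 0.0799]
[] 65.8083
```

View pics/m67.png

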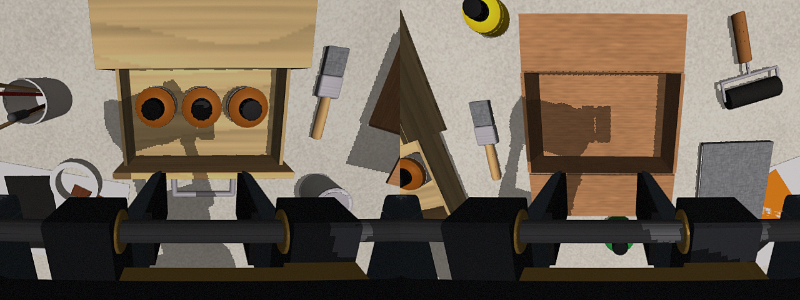

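All three bottles stand in the drawer at (155,108), (202,108) and (245,108) of the montage, and the carton is empty with its flaps out. I'll shut the drawer.

```bash
python3 - <<'E'
from h import *
ctrl.goto(cab(-.157,0,.27),down(YK+np.pi/2)); ctrl.command_gripper(.3)
ctrl.move_l(cab(-.157,0,.15),vel=.15)
print(ctrl.move_l(cab(-.157,0,.076),vel=.06,contact_N=8))
ctrl.command_gripper(0.); print(ctrl.current_grip_width()*91)
print(ctrl.move_l(cab(-.03,0,.076),vel=.06,contact_N=15))
print(ctrl.move_l(cab(.015,0,.076),vel=.03,contact_N=14),toloc(K0,YK,ctrl.current_tool_pos()),ctrl.current_contact_force())
ctrl.command_gripper(.3)
p=np.array(ctrl.current_tool_pos()); ctrl.move_l([p[0],p[1],.30],vel=.15)
shot('wrist','w8.png')
ctrl.goto([.33,0.35,.40],down(YK+np.pi/2)); shot('top','t8.png'); shot('scene','s8.png'); print(ctrl.current_t())
E
python3 -c "
import cv2,numpy as np
cv2.imwrite('pics/m8.png',cv2.resize(np.hstack([cv2.imread('pics/w8.png'),cv2.imread('pics/t8.png')]),(800,300)))"
```

```text
False
9.207899098093925
False
True [0.0042 0.0011] [-2.3098  1.5367  9.1599]
77.6333
```

View pics/w8.png

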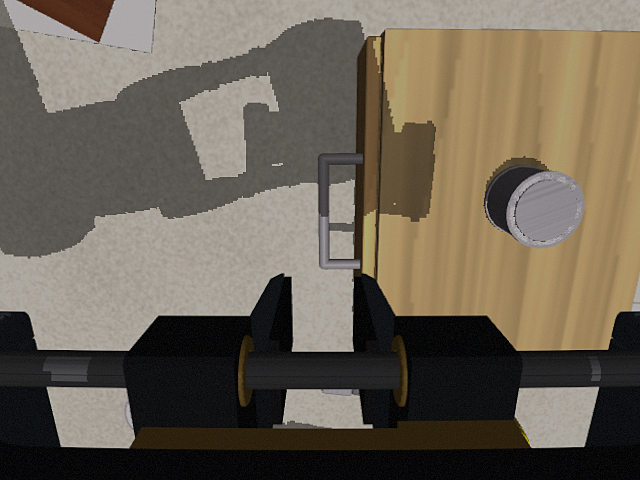

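View pics/t8.png

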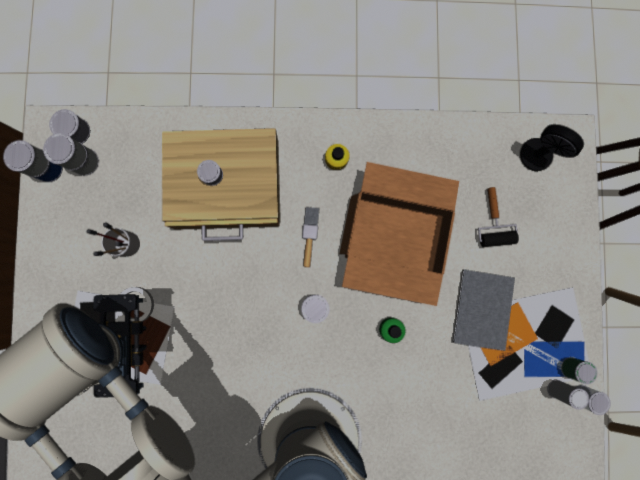

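The front now sits flush with the carcass: the gap at column 390 is gone, and the travel of 0.160 m matches the full stroke. Bystanders are in place and the flaps are out. I'll hand in.

```bash
python3 - <<'E'
from h import *
ctrl.sleep(.3); print(ctrl.sign_off(),ctrl.current_t())
E
```

```text
the job is handed in; nothing more can be done
the job is handed in; nothing more can be done
```

I handed the job in at about 78 s of the 210 s allowed: both flaps are folded back, all three bottles were upright in the drawer when I last saw them before shutting it, the drawer is fully shut, and nothing else has visibly moved. No verdict came back.

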